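# Check the pass box's inner door, then open the outer one

## Task

On the bench a small pass box (a short tunnel with a sliding door at each end) leads into the clear dry box where gear units are kept. Feel that the inner door, the one next to the dry box, is really shut: press its paddle firmly in the shutting direction, away from the robot, until it stops and its buffer spring gives, which also closes it if it was ajar. Only then slide the outer door, at the tunnel's free end, fully open towards the robot, and let go with the inner door still shut.

Things in the scene. Friction and masses are not known exactly. Their poses are not given: they have to be found in the camera images.
- inner_door (a joint): opening of the inner door, a steel plate that slides across the end of the tunnel, in m: 0 = shut against its stop, 0.11 = fully open against its far stop; slides with about 1.5 N of friction and stays where it is left; starts shut or ajar by up to 20 mm, which is hard to see
- inner_grip: upright black paddle on top of the inner door, 14 mm (x) by 50 (y) by 60 (z); origin at its centre, 155 mm above the bench. +x is the door's shutting direction (about away from the robot), -x opens it; z up. Tunnel roof 32 mm lower, carry handle mid-roof 6 mm lower. Paddles 252 mm apart in y; the dry box (230 mm tall) begins 100 mm away on its +y side. Sprung: gives up to 6 mm towards +x, 1.5 N per mm, then is solid.
- outer_door (a joint): opening of the outer door, a steel plate that slides across the end of the tunnel, in m: 0 = shut against its stop, 0.11 = fully open against its far stop; slides with about 1.5 N of friction and stays where it is left; starts shut
- outer_grip (a point): upright black paddle on top of the outer door, 14 mm (x) by 50 (y) by 60 (z); origin at its centre, 155 mm above the bench. +x is the door's shutting direction (about away from the robot), -x opens it; z up. Tunnel roof 32 mm lower, carry handle mid-roof 6 mm lower. Paddles 252 mm apart in y; open bench beyond this one on its -y side.

How it is judged:
On the way, in this order (a step that is already met when the one before it is completed fails the run):
1. the robot presses the inner paddle (over 3 N) in the shutting direction (its spring gives, so that it stands over 1.5 mm farther than the outer paddle), with the door shut to within 4 mm, for 0.1 s (value of joint inner_door below 0.004 m and x of inner_grip in the frame of outer_grip above 0.0015 m and contact force between any of the fingers, the arm and inner_grip above 3 N), for 0.1 s.
2. the outer door is fully open (over 95 of 110 mm) (value of joint outer_door above 0.095 m), for 0.2 s.
At the end, for the whole second after the job is handed in: the outer door stands open by more than 95 of its 110 mm and at rest, and the inner door is shut to within 4 mm (value of joint outer_door above 0.095 m and value of joint inner_door below 0.004 m and velocity of joint outer_door between -0.01 and 0.01 m/s); the robot touches nothing.
It fails at once if the outer door is open by more than 10 mm while the inner door is open by more than 6 mm (value of joint outer_door above 0.01 m and value of joint inner_door above 0.006 m).
It fails at once if the inner door is opened by more than 40 mm (value of joint inner_door above 0.04 m).
It also fails if it takes over 48 s, if anything falls off the work surface, if the arm or the gripper's body presses on something with over 40 N, if the wrist force passes 120 N, or if a joint passes its speed limit or range.

## Robot

A 6-joint arm with a two-finger parallel gripper is mounted at the origin on the work surface. World frame = base frame: x ahead of the robot, y to its left, z up, the work surface at z = 0. Lengths are in m, angles in rad, forces in N, time in s.
With the tool pointing down it reaches from about 0.3 to 0.875 m from the base axis. Payload 6.4 kg.
Tool frame: the origin (TCP) lies on the front face of the gripper's body, between the roots of the fingers; the fingertips stand 73 mm ahead of it and the grasp point (between the pads) lies ctrl.pinch_z ahead of it (ctrl.pinch_z is the distance from the TCP to the grasp point, in m); z points along the fingers, x is the direction in which the jaws open and shut, and the axes are right-handed (so a half turn about z gives the same grasp; the last joint's range is limited). The gripper opens to 85 mm and grips with 20 to 120 N. Pads are 22 mm wide; open, the fingers measure 114 mm over their backs; the gripper's body (76 mm by 85 mm) begins 54 mm behind the grasp point. The pads swing forward as they close: fully open they stand 13 mm farther back than shut.
Start: joints at [-1.348, 0.181, 1.607, -0, 1.354, -0.206], TCP at [0.239, -0.523, 0.304] pointing down, gripper open.
Joint ranges: [-2.99, 2.99], [-0.89, 2.07], [0.3, 2.58], [-1.14, 4.28], [0, 2.63], [-3.12, 3.12]. Speed limits (rad/s): [2.57, 2.57, 3.01, 3.14, 3.14, 3.14].

## Interface

Orientations are given as a unit quaternion [w, x, y, z].
In Python, from bench import ctrl gives the robot as it stands.
- The arm moves only by the tool move_arm, never from a script. Its argument "rows" is text: rows parted by semicolons, each of 7 numbers parted by spaces: the shift along the tool's x, y, z in cm, then the turn, a rotation vector about the tool's x, y, z in degrees, then the opening, from 0 (shut) to 1 (fully open). In form: x y z rx ry rz grip; .... A call has 1 to 20 rows; each row shifts and turns the commanded pose from where the row before left it, along the tool's axes as they then stand; what a row does not reach is not made up. A row lasts 1/10 s, in which the tool goes at most 50 mm and 8.59 degrees, less where a joint would pass 70% of its speed; a pose out of reach is approached as far as the arm can. A call with a gripper value outside its range is refused whole. The fingers move at their own pace and stop on an object; the grip force is fixed at half the most. Time passes only in rows, so rows that do not move let the fingers close. It gives the time, the measured TCP pose, the force and the opening at its end, in the units of the state.
- ctrl.get_obs(): the state, without advancing time (a new reading comes with each control period).
- ctrl.camera(name): name is "scene" or "top" or "wrist"; returns a dict with "color" (400x640x3 uint8, blue, green, red), "fx", "fy", "cx", "cy" (pixels), "rvec" (rotation vector, rad) and "tvec" (3), from world to camera coordinates, as OpenCV has them. Camera axes: x right, y down, z forward; pixel columns grow to the right and rows downward; lengths in m; the calibration is good to about 2 mm. A picture is of the moment at which its call begins. There is no depth.
- ctrl.hand_in(): hands the job in, once; it reports no verdict.
Trained networks look in the newest picture that a camera, given by its name, has taken for a name from the list of things; names that differ only in an ending like _2 or _b are one class to them, and where a whole thing is asked for, a point or a joint stands for the part that bears it (a point fixed in the world has none). Each returns a list of dicts, best first, with "confidence" (0 to 1); they miss things now and then, are a little off and sometimes report something else, mostly with a low value. They report only what shows in the picture. A call takes as long as a camera call.
- ctrl.look_for(camera, query): "bbox" ([left, top, right, bottom] in pixels, round what is visible of it).
- ctrl.trace(camera, query): "region" (400x640 bool, what is visible of it) and "bbox" ([left, top, right, bottom] in pixels, round what is visible of it).
The state is a dict: "time_s": time; "q": joint angles; "dq": joint speeds; "joint_efforts": joint torques, N m; "eef_pos": TCP position; "eef_rot": TCP orientation; "wrist_force": force on the tool from outside, world axes, zero at the start; "torque": the same for the moment, N m; "opening": opening from 0.0 (shut) to 1.0 (fully open).
Only numpy, scipy, OpenCV 4.12 (cv2) and the standard library are available. Lean on these libraries where they do the work, as an engineer would, in place of code of your own. Each camera call takes 0.05 s, during which the arm holds its last target.

## Working session

There is one attempt and no reset: what is moved stays moved. The work goes in short steps, Python scripts to look and compute and a tool call to move; the robot and the scene stay as the last step left them, time stands still between calls to the robot, and variables do not carry over. Pictures are saved under pics/ and viewed, and the job is handed in when it is done.

Besides the shell and the picture viewer there is one more tool, called after "Request:" in YAML: its name, and indented under it one key for each argument. move_arm: Moves the arm, as the interface text tells. Its arguments: {"type":"object","properties":{"rows":{"type":"string"}},"required":["rows"]}

```bash
mkdir -p pics
cat > h.py <<'E'
import numpy as np,cv2
from bench import ctrl
def cam(n):
    c=ctrl.camera(n);K=np.array([[c['fx'],0,c['cx']],[0,c['fy'],c['cy']],[0,0,1]]);R=cv2.Rodrigues(np.array(c['rvec'],float))[0];t=np.array(c['tvec'],float).ravel()
    return c['color'],K,R,t
def at_z(u,v,z,K,R,t):
    d=R.T@np.linalg.inv(K)@[u,v,1];o=-R.T@t;return o+d*(z-o[2])/d[2]
def proj(p,K,R,t):
    q=K@(R@np.array(p)+t);return q[:2]/q[2]
E
python3 - <<'E'
from h import *
for n in ['scene','top']:
    im,K,R,t=cam(n);cv2.imwrite(f'pics/{n}0.png',im);print(n,-R.T@t,K[0,0])
    for q in ['inner_grip','outer_grip','inner_door','outer_door']:
        for d in ctrl.look_for(n,q)[:3]:
            b=d['bbox'];print(q,round(d['confidence'],2),np.round(b,1),at_z((b[0]+b[2])/2,(b[1]+b[3])/2,.155,K,R,t).round(3))
o=ctrl.get_obs();print(o['time_s'],o['eef_pos'],o['eef_rot'],o['wrist_force'],o['opening'],ctrl.pinch_z)
E
```

```text
scene [0.79782233 0.34408787 0.66850144] 397.198555335825
inner_grip 0.9 [380.3 204.1 407.9 254. ] [0.573 0.141 0.155]
outer_grip 0.75 [284.1  96.9 350.  136.3] [ 0.579 -0.112  0.155]
inner_door 0.92 [344.3 207.8 425.1 267.9] [0.593 0.148 0.155]
outer_door 0.86 [281.1  94.2 332.  140.6] [ 0.596 -0.118  0.155]
top [0.55490224 0.01210163 0.77202507] 365.30814609702753
inner_grip 0.73 [209.4 218.  249.2 229.5] [0.578 0.141 0.155]
outer_grip 0.66 [361.2 190.7 398.8 265. ] [ 0.573 -0.113  0.155]
inner_door 0.74 [210.6 190.  251.2 262.9] [0.574 0.138 0.155]
outer_door 0.62 [363.5 186.7 398.2 259. ] [ 0.582 -0.114  0.155]
0.5 [ 0.23908875 -0.52292499  0.30386186] [-3.94418117e-05  8.41359030e-01 -5.40476624e-01 -1.90798189e-05] [-0.30560677  0.01787223  0.13753089] 1.0007042030811488 0.0539
```

Run:
```python
import cv2
im=cv2.imread('pics/top0.png');cv2.imwrite('pics/top0c.png',cv2.resize(im[140:320,180:430],None,fx=3.2,fy=3.2,interpolation=cv2.INTER_CUBIC))
```

```text
(no output)
```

View pics/scene0.png

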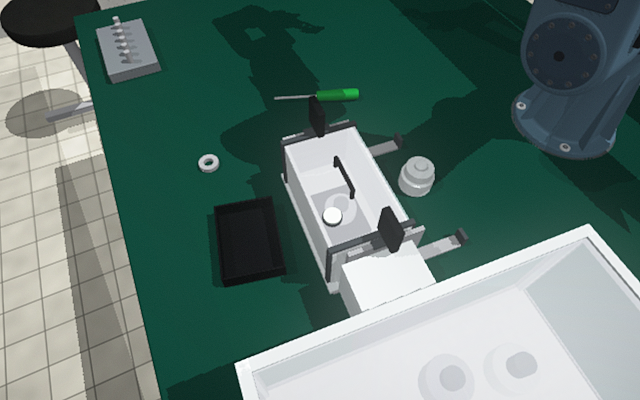

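View pics/top0.png

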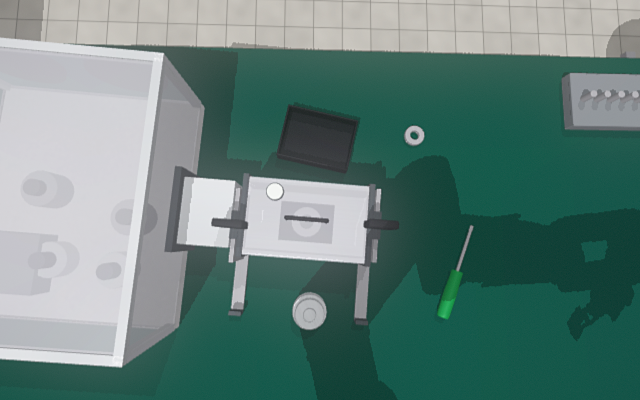

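View pics/top0c.png

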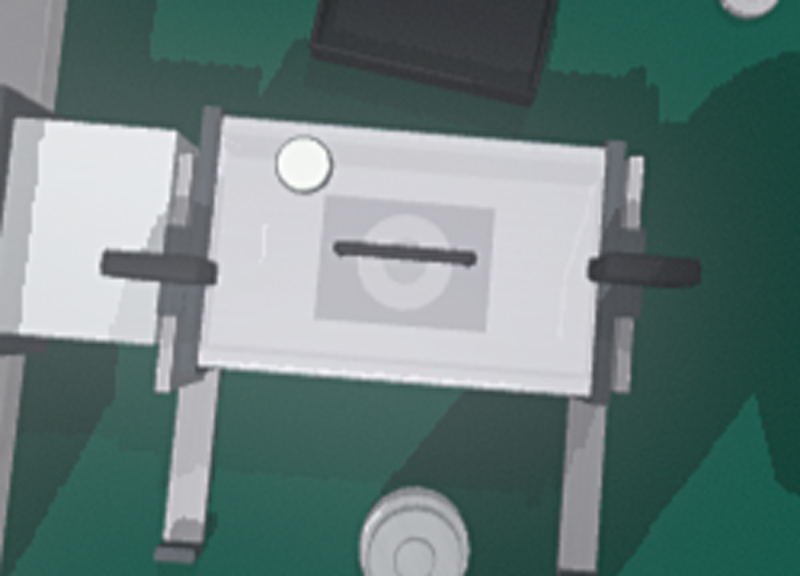

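The top view (up = +x, left = +y) shows the inner paddle at about (230,223) and the outer one at about (381,224). The tunnel is yawed by about -5°, and the open space on both paddles' -x side is clear.

Run:
```python
from h import *
from scipy.optimize import minimize
V={n:cam(n) for n in ['top','scene']}
tr={}
for n in V:
    for q in ['inner_grip','outer_grip']:
        for d in ctrl.trace(n,q)[:2]:
            print(n,q,round(d['confidence'],2),np.round(d['bbox'],0),d['region'].sum()); tr.setdefault((n,q),d['region'])
def mask(p,n):
    im,K,R,t=V[n];x,y,th=p;c,s=np.cos(th),np.sin(th);P=[]
    for a in(-7,7):
        for b in(-25,25):
            for z in(.125,.185): P.append(proj([x+(c*a-s*b)/1e3,y+(s*a+c*b)/1e3,z],K,R,t))
    m=np.zeros((1600,2560),np.uint8);cv2.fillConvexPoly(m,cv2.convexHull((np.array(P)*4+1.5).astype(np.int32)),1);return m
for q,p0 in [('inner_grip',(.578,.141,-.09)),('outer_grip',(.575,-.112,-.09))]:
  for use in (['top'],['scene'],['top','scene']):
    def f(p):
        s=0
        for n in use:
            m=mask(p,n);r=cv2.resize(tr[n,q].astype(np.uint8),(2560,1600),interpolation=0)
            s-=(m&r).sum()/(m|r).sum()
        return s
    r=minimize(f,p0,method='Nelder-Mead',options=dict(initial_simplex=[p0]+[np.add(p0,d) for d in([.01,0,0],[0,.01,0],[0,0,.05])]))
    print(q,use,r.x.round(4),r.fun)
im,K,R,t=V['top']
print('roof',[at_z(180+u/3.2,140+v/3.2,.123,K,R,t).round(4) for u,v in [(222,115),(610,149),(203,365),(590,393)]])
```

```text
top inner_grip 0.71 [210. 217. 247. 229.] 321
top outer_grip 0.8 [359. 189. 399. 264.] 761
scene inner_grip 0.56 [381. 206. 406. 253.] 781
scene outer_grip 0.63 [286.  98. 351. 138.] 604
inner_grip ['top'] [ 0.5788  0.1395 -0.0769] -0.8837941897094854
inner_grip ['scene'] [ 0.5792  0.1408 -0.159 ] -0.8660123895037238
inner_grip ['top', 'scene'] [ 0.5789  0.1394 -0.0822] -1.7248693108244209
outer_grip ['top'] [ 0.579  -0.113  -0.0615] -0.43467876761404345
outer_grip ['scene'] [ 0.5803 -0.1099 -0.117 ] -0.777788315629742
outer_grip ['top', 'scene'] [ 0.579  -0.1125 -0.0797] -1.189886135838495
roof [array([0.6649, 0.1146, 0.123 ]), array([ 0.6483, -0.1032,  0.123 ]), array([0.5267, 0.1213, 0.123 ]), array([ 0.5123, -0.091 ,  0.123 ])]
```

Request:
move_arm:
  rows: "0 0 0 0 0 7.25 0; 0 0 0 0 0 7.25 0; 0 0 0 0 0 7.25 0; 0 0 0 0 0 7.25 0; -4.3 -1.5 0 0 0 0 0; -4.3 -1.5 0 0 0 0 0; -4.3 -1.5 0 0 0 0 0; -4.3 -1.5 0 0 0 0 0; -4.3 -1.5 0 0 0 0 0; -4.3 -1.5 0 0 0 0 0; -4.3 -1.5 0 0 0 0 0; -4.3 -1.5 0 0 0 0 0; -4.3 -1.5 0 0 0 0 0; -4.3 -1.5 0 0 0 0 0; -4.3 -1.5 0 0 0 0 0; -4.3 -1.5 0 0 0 0 0; -4.3 -1.5 0 0 0 0 0; -4.3 -1.5 0 0 0 0 0; -4.3 -1.5 0 0 0 0 0; 0 0 0 0 0 0 0"

```text
time_s: 2.8
eef_pos: [0.5143, 0.1072, 0.3039]
eef_rot: [0.001, -0.681, 0.732, 0.0]
wrist_force: [-0.9, -0.2, -0.0]
opening: -0.002
```

Run:
```python
from h import *
o=ctrl.get_obs();p=np.array(o['eef_pos']);q=o['eef_rot'];from scipy.spatial.transform import Rotation as Ro
R_=Ro.from_quat([q[1],q[2],q[3],q[0]]).as_matrix();print(p,o['wrist_force'],o['opening']);print(R_.round(3))
print('to pre (tool cm)',(R_.T@(np.array([.531,.144,.211])-p)*100).round(2))
for n in['scene','wrist']:
    im,K,R,t=cam(n);cv2.imwrite(f'pics/{n}1.png',im)
```

```text
[0.51425054 0.10715671 0.30394204] [-0.88083999 -0.21164299 -0.00466984] -0.002394302475108221
[[-0.072 -0.997  0.001]
 [-0.997  0.072  0.002]
 [-0.002 -0.001 -1.   ]]
to pre (tool cm) [-3.78 -1.4   9.3 ]
```

View pics/scene1.png

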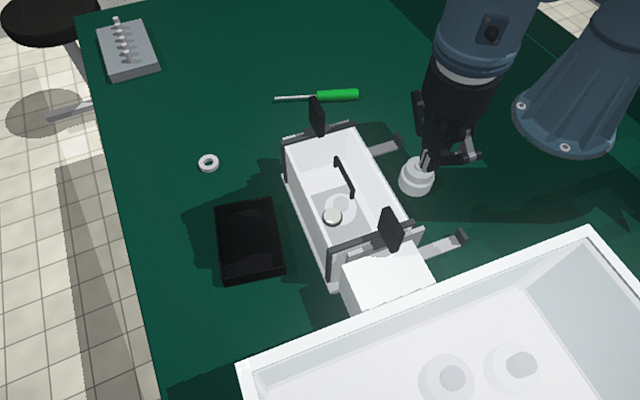

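View pics/wrist1.png

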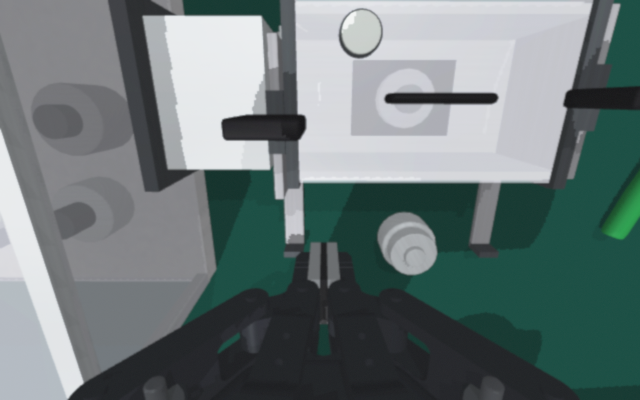

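Request:
move_arm:
  rows: "-3.8 0 0 0 0 0 0; 0 0 4 0 0 0 0; 0 0 4 0 0 0 0; 0 -1.4 0 0 0 0 0; 0 0 0 0 0 0 0"

```text
time_s: 3.4
eef_pos: [0.5303, 0.1379, 0.2229]
eef_rot: [-0.001, -0.678, 0.735, 0.0]
wrist_force: [0.5, 0.1, -0.2]
opening: 0.003
```

Run:
```python
from h import *
for n in['scene','wrist']:
    im,K,R,t=cam(n);cv2.imwrite(f'pics/{n}2.png',im)
```

```text
(no output)
```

View pics/scene2.png

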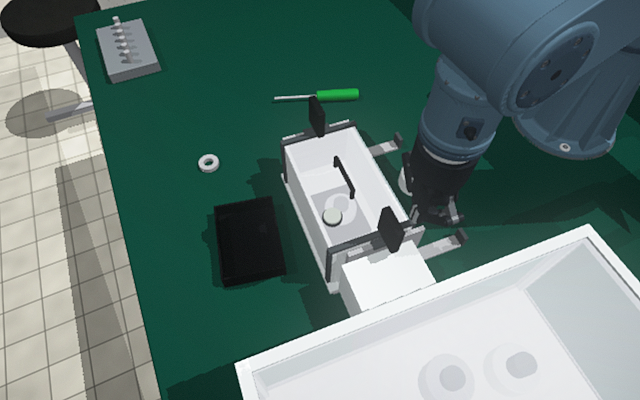

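View pics/wrist2.png

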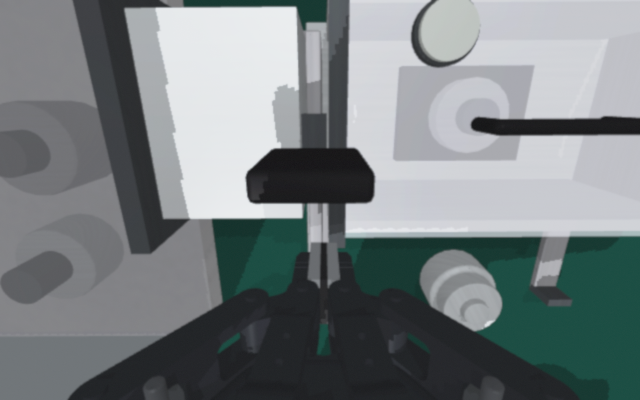

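The fingers are centred on the inner paddle (paddle at about (311,175), tips at about (323,250) in the wrist view). I'll advance slowly until contact.

Request:
move_arm:
  rows: "0 -1 0 0 0 0 0; 0 -1 0 0 0 0 0; 0 -0.5 0 0 0 0 0; 0 -0.5 0 0 0 0 0; 0 -0.3 0 0 0 0 0; 0 0 0 0 0 0 0"

```text
time_s: 4.1
eef_pos: [0.5632, 0.137, 0.2238]
eef_rot: [-0.0, -0.679, 0.734, 0.0]
wrist_force: [-0.9, -0.1, 0.5]
opening: 0.001
```

Request:
move_arm:
  rows: "0 -0.3 0 0 0 0 0; 0 -0.3 0 0 0 0 0; 0 0 0 0 0 0 0"

```text
time_s: 4.4
eef_pos: [0.5692, 0.1366, 0.2237]
eef_rot: [-0.0, -0.679, 0.734, 0.0]
wrist_force: [-1.0, -0.2, -1.4]
opening: 0.001
```

Request:
move_arm:
  rows: "0 -0.3 0 0 0 0 0; 0 -0.2 0 0 0 0 0; 0 0 0 0 0 0 0"

```text
time_s: 4.7
eef_pos: [0.5742, 0.1361, 0.2238]
eef_rot: [0.0, -0.679, 0.734, 0.0]
wrist_force: [-1.3, 1.8, -0.1]
opening: 0.001
```

Request:
move_arm:
  rows: "0 -0.2 0 0 0 0 0; 0 -0.2 0 0 0 0 0; 0 0 0 0 0 0 0"

```text
time_s: 5.0
eef_pos: [0.5783, 0.1358, 0.2239]
eef_rot: [0.0, -0.679, 0.734, -0.0]
wrist_force: [-0.8, 1.1, -1.3]
opening: 0.002
```

Request:
move_arm:
  rows: "0 -0.2 0 0 0 0 0; 0 0 0 0 0 0 0"

```text
time_s: 5.2
eef_pos: [0.5803, 0.1356, 0.224]
eef_rot: [0.0, -0.679, 0.734, -0.0]
wrist_force: [-1.0, 0.1, -0.5]
opening: -0.001
```

Request:
move_arm:
  rows: "0 -0.2 0 0 0 0 0; 0 0 0 0 0 0 0"

```text
time_s: 5.4
eef_pos: [0.5819, 0.1355, 0.2239]
eef_rot: [-0.0, -0.679, 0.734, 0.0]
wrist_force: [-3.8, -0.3, 1.4]
opening: -0.001
```

Run:
```python
from h import *
for n in['wrist']:
    im,K,R,t=cam(n);cv2.imwrite(f'pics/{n}3.png',im)
for i in range(4): ctrl.camera('top');print(np.round(ctrl.get_obs()['wrist_force'],1))
```

```text
[-2.4  0.4  1.3]
[-4.1 -0.6 -0.1]
[-3.1 -0.   0.7]
[-3.4 -0.4  1.2]
```

View pics/wrist3.png

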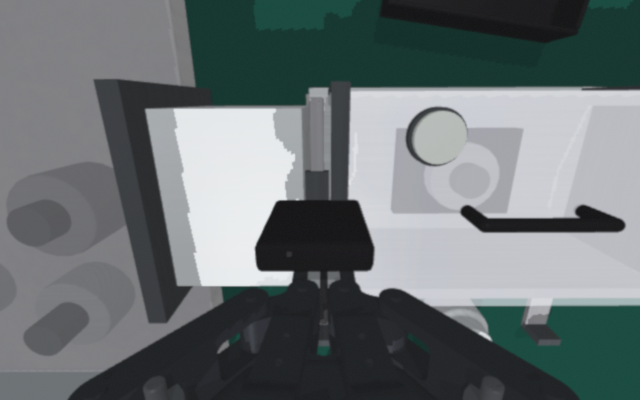

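The wrist view shows the fingers against the paddle (about (315,235)). The force is now rising at the expected shut position, so I'll press on in 1 mm steps.

Request:
move_arm:
  rows: "0 -0.1 0 0 0 0 0; 0 -0.1 0 0 0 0 0; 0 0 0 0 0 0 0; 0 0 0 0 0 0 0"

```text
time_s: 6.05
eef_pos: [0.5836, 0.1354, 0.2239]
eef_rot: [-0.0, -0.679, 0.734, 0.0]
wrist_force: [-6.2, -0.5, 3.2]
opening: -0.002
```

Request:
move_arm:
  rows: "0 -0.1 0 0 0 0 0; 0 0 0 0 0 0 0; 0 0 0 0 0 0 0"

```text
time_s: 6.35
eef_pos: [0.5844, 0.1353, 0.2239]
eef_rot: [-0.001, -0.679, 0.734, 0.001]
wrist_force: [-6.3, 0.3, 4.2]
opening: -0.005
```

Run:
```python
from h import *
for i in range(5): ctrl.camera('top');print(np.round(ctrl.get_obs()['wrist_force'],1),np.round(ctrl.get_obs()['eef_pos'],4))
```

```text
[-7.2  0.   3.3] [0.5844 0.1354 0.2239]
[-7.1 -1.   3.1] [0.5844 0.1353 0.2239]
[-6.7 -0.7  3. ] [0.5844 0.1353 0.2239]
[-6.6 -0.3  4.4] [0.5844 0.1353 0.2239]
[-6.5 -0.5  4.7] [0.5844 0.1353 0.2239]
```

The inner door is proved shut. The force climbed at about 1.5 N/mm to about 7 N, so the spring has given roughly 4.5 mm. Next I'll back off, rise, and go over to the outer paddle's far side.

Request:
move_arm:
  rows: "0 0.3 0 0 0 0 0; 0 0.7 0 0 0 0 0; 0 2 0 0 0 0 0; 0 1 -3 0 0 0 0; 0 0 -4 0 0 0 0; 0 0 -1 0 0 0 0; 4 0 0 0 0 0 0; 4 0 0 0 0 0 0; 4 0 0 0 0 0 0; 4 0 0 0 0 0 0; 4 -2 0 0 0 0 0; 4 -4 0 0 0 0 0; 0 -4 0 0 0 0 0; 0 0 0 0 0 0 0"

```text
time_s: 8.0
eef_pos: [0.6251, -0.106, 0.3022]
eef_rot: [0.001, -0.678, 0.735, -0.001]
wrist_force: [-0.2, 1.5, -0.6]
opening: 0.001
```

```bash
cat > m.py <<'E'
from h import *
import sys
from scipy.spatial.transform import Rotation as Ro
o=ctrl.get_obs();p=np.array(o['eef_pos']);q=o['eef_rot']
R_=Ro.from_quat([q[1],q[2],q[3],q[0]]).as_matrix();print(p,o['wrist_force'],o['time_s'])
print('to (tool cm)',(R_.T@(np.array([.629,-.116,.221])-p)*100).round(2))
for n in['wrist','scene','top']:
    im,K,R,t=cam(n);cv2.imwrite(f'pics/{n}{sys.argv[1]}.png',im)
E
python3 m.py 4
```

```text
[ 0.62508404 -0.10600483  0.30219432] [-0.18535866  1.45044689 -0.64231471] 8.0
to (tool cm) [ 0.97 -0.46  8.12]
```

View pics/wrist4.png

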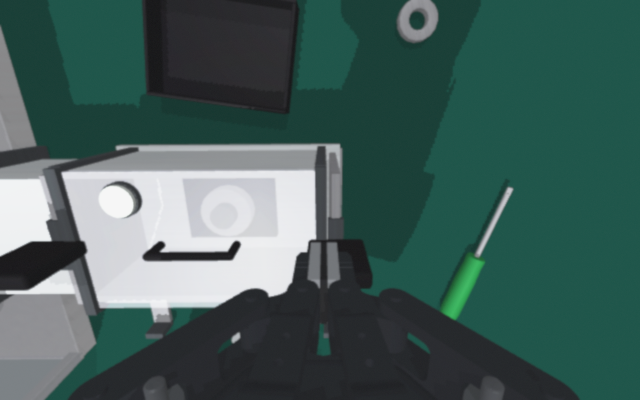

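View pics/scene4.png

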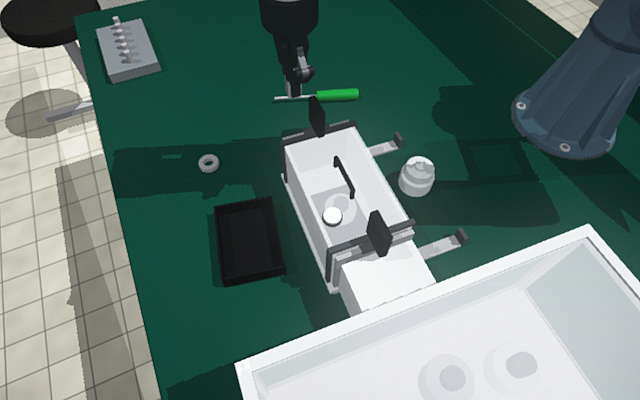

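The wrist view shows the outer paddle just behind the fingertips (about (340,265)). I'll check that the inner door stayed shut before descending.

```bash
cat > fit.py <<'E'
from h import *
from scipy.optimize import minimize
V=cam('scene'),
im,K,R,t=V[0]
def mask(p):
    x,y,th=p;c,s=np.cos(th),np.sin(th);P=[]
    for a in(-7,7):
        for b in(-25,25):
            for z in(.125,.185): P.append(proj([x+(c*a-s*b)/1e3,y+(s*a+c*b)/1e3,z],K,R,t))
    m=np.zeros((1600,2560),np.uint8);cv2.fillConvexPoly(m,cv2.convexHull((np.array(P)*4+1.5).astype(np.int32)),1);return m
for q,p0 in [('inner_grip',(.59,.141)),('outer_grip',(.575,-.112))]:
    L=ctrl.trace('scene',q)
    if not L: print(q,'none');continue
    g=L[0]['region'];r=cv2.resize(g.astype(np.uint8),(2560,1600),interpolation=0)
    if q[0]=='o':
        b=L[0]['bbox'];p0=at_z((b[0]+b[2])/2,(b[1]+b[3])/2,.155,K,R,t)[:2]
    f=lambda p:-(lambda m:(m&r).sum()/(m|r).sum())(mask([*p,-.077]))
    s=minimize(f,p0,method='Nelder-Mead',options=dict(initial_simplex=[p0]+[np.add(p0,d) for d in([.01,0],[0,.01])]))
    print(q,L[0]['confidence'],s.x.round(4),s.fun)
E
python3 fit.py
```

```text
inner_grip 0.94 [0.5982 0.1392] -0.9211652630125639
outer_grip 0.89 [ 0.5801 -0.1102] -0.7206457094307561
```

Request:
move_arm:
  rows: "0.9 -0.5 0 0 0 0 0; 0 0 0 0 0 0 0; 0 0 3 0 0 0 0; 0 0 3 0 0 0 0; 0 0 1.8 0 0 0 0; 0 0 0 0 0 0 0"

```text
time_s: 8.9
eef_pos: [0.6245, -0.1125, 0.2226]
eef_rot: [-0.001, -0.679, 0.734, 0.003]
wrist_force: [-0.4, -0.6, -0.3]
opening: -0.002
```

```bash
python3 m.py 5
```

```text
[ 0.6244737  -0.11253432  0.22259096] [-0.35966828 -0.56861595 -0.32858222] 8.9
to (tool cm) [ 0.31 -0.48  0.16]
```

View pics/scene5.png

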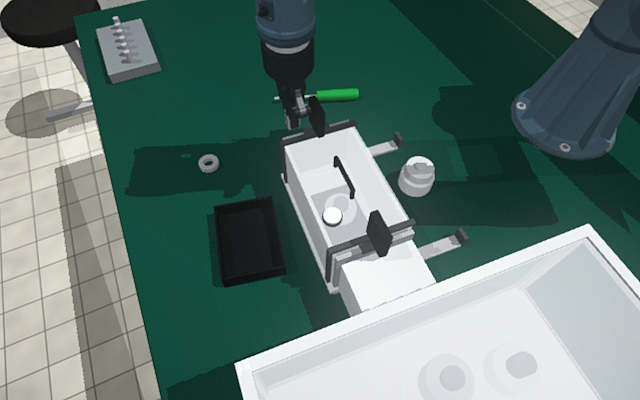

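View pics/wrist5.png

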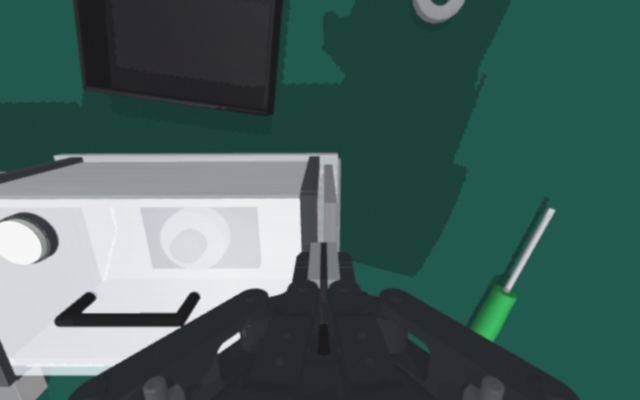

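The inner paddle now fits at x=0.598, in line with the outer one, so it is shut. The fingers stand behind the outer paddle. I'll pull now.

Request:
move_arm:
  rows: "0 1 0 0 0 0 0; 0 1 0 0 0 0 0; 0 0.5 0 0 0 0 0; 0 0.5 0 0 0 0 0; 0 0.5 0 0 0 0 0; 0 0.5 0 0 0 0 0; 0 0 0 0 0 0 0"

```text
time_s: 9.75
eef_pos: [0.5858, -0.1098, 0.226]
eef_rot: [-0.0, -0.679, 0.734, 0.0]
wrist_force: [-0.4, -0.1, 0.7]
opening: 0.001
```

Request:
move_arm:
  rows: "0 0.8 0 0 0 0 0; 0 0.8 0 0 0 0 0; 0 0.8 0 0 0 0 0; 0 0.8 0 0 0 0 0; 0 0.8 0 0 0 0 0; 0 0.8 0 0 0 0 0; 0 0.8 0 0 0 0 0; 0 0.8 0 0 0 0 0; 0 0.5 0 0 0 0 0; 0 0.5 0 0 0 0 0; 0 0 0 0 0 0 0"

```text
time_s: 10.85
eef_pos: [0.5117, -0.1038, 0.2255]
eef_rot: [-0.0, -0.679, 0.734, 0.001]
wrist_force: [-0.1, -0.1, -0.2]
opening: -0.001
```

```bash
python3 m.py 6; python3 fit.py
```

```text
[ 0.51166935 -0.10383286  0.22551815] [-0.06509457 -0.10416422 -0.24095078] 10.85
to (tool cm) [  0.31 -11.79   0.43]
inner_grip 0.76 [0.5988 0.1395] -0.8978576364892882
outer_grip 0.85 [ 0.5088 -0.0455] -0.5673493795784124
```

View pics/scene6.png

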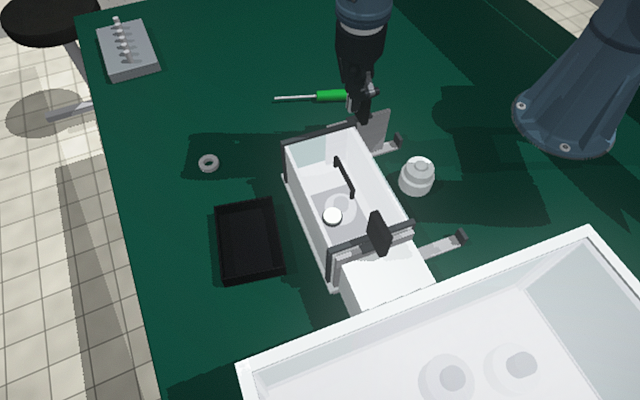

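The outer door plate (about (376,130)) is sliding open with the pull. I'll carry on to the stop, watching the force.

Request:
move_arm:
  rows: "0 0.5 0 0 0 0 0; 0 0.5 0 0 0 0 0; 0 0.3 0 0 0 0 0; 0 0.3 0 0 0 0 0; 0 0 0 0 0 0 0"

```text
time_s: 11.65
eef_pos: [0.4961, -0.1028, 0.2259]
eef_rot: [-0.0, -0.679, 0.734, 0.0]
wrist_force: [0.0, -0.7, 0.1]
opening: -0.001
```

Request:
move_arm:
  rows: "0 0.2 0 0 0 0 0; 0 0.2 0 0 0 0 0; 0 0 0 0 0 0 0"

```text
time_s: 11.95
eef_pos: [0.4924, -0.1026, 0.2259]
eef_rot: [-0.0, -0.679, 0.734, 0.0]
wrist_force: [-0.4, -0.3, -0.3]
opening: -0.001
```

Request:
move_arm:
  rows: "0 0.2 0 0 0 0 0; 0 0 0 0 0 0 0"

```text
time_s: 12.15
eef_pos: [0.4905, -0.1025, 0.2259]
eef_rot: [-0.0, -0.679, 0.734, 0.0]
wrist_force: [0.5, 0.6, -0.6]
opening: 0.004
```

Request:
move_arm:
  rows: "0 0.2 0 0 0 0 0; 0 0 0 0 0 0 0"

```text
time_s: 12.35
eef_pos: [0.4885, -0.1023, 0.2259]
eef_rot: [-0.0, -0.679, 0.734, 0.0]
wrist_force: [1.2, 0.7, -0.2]
opening: 0.002
```

Request:
move_arm:
  rows: "0 0.2 0 0 0 0 0; 0 0 0 0 0 0 0"

```text
time_s: 12.55
eef_pos: [0.4876, -0.1023, 0.226]
eef_rot: [0.001, -0.679, 0.734, -0.001]
wrist_force: [7.4, 0.6, -4.7]
opening: -0.004
```

Request:
move_arm:
  rows: "0 0.2 0 0 0 0 0; 0 0 0 0 0 0 0"

```text
time_s: 12.75
eef_pos: [0.4873, -0.1023, 0.2261]
eef_rot: [0.003, -0.679, 0.734, -0.003]
wrist_force: [17.1, 1.1, -11.4]
opening: -0.001
```

```bash
python3 m.py 7; python3 fit.py
```

```text
[ 0.48725108 -0.10226412  0.22613042] [ 17.07447639   1.13385062 -11.42087136] 12.75
to (tool cm) [  0.26 -14.23   0.63]
inner_grip 0.64 [0.5985 0.1381] -0.8869306793835096
outer_grip 0.76 [ 0.4897 -0.0467] -0.43448174322732624
```

View pics/scene7.png

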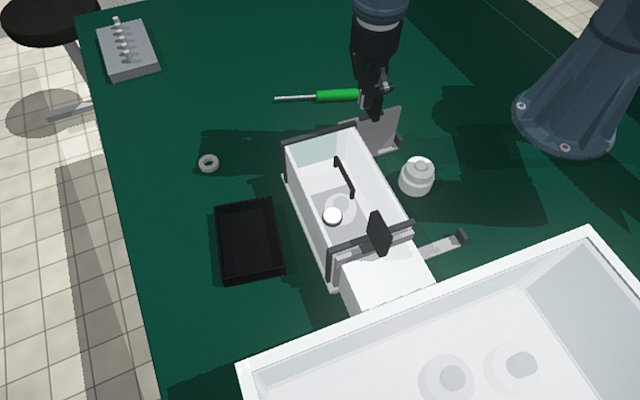

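View pics/wrist7.png

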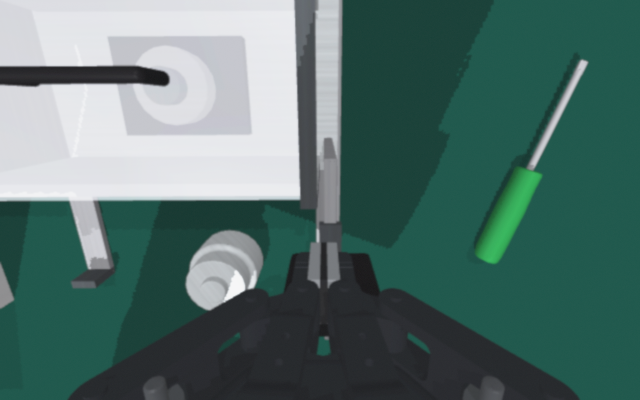

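The far stop was reached at TCP x 0.4875, as predicted for 110 mm, with the force jumping to 17 N. I'll ease off, back away along the shutting direction and then lift.

Request:
move_arm:
  rows: "0 -0.2 0 0 0 0 0; 0 -0.3 0 0 0 0 0; 0 -0.5 0 0 0 0 0; 0 -1 0 0 0 0 0; 0 -1 0 0 0 0 0; 0 0 -3 0 0 0 0; 0 0 -4 0 0 0 0; 0 -2 -4 0 0 0 0; 4 -2 0 0 0 0 0; 4 0 0 0 0 0 0; 4 0 0 0 0 0 0; 4 0 0 0 0 0 0; 0 0 0 0 0 0 0; 0 0 0 0 0 0 0"

```text
time_s: 14.45
eef_pos: [0.5422, -0.2679, 0.3354]
eef_rot: [0.0, -0.679, 0.735, 0.001]
wrist_force: [0.9, 0.1, -0.6]
opening: 0.0
```

```bash
python3 m.py 8; python3 fit.py
```

```text
[ 0.5422414  -0.26785452  0.33538622] [ 0.87972558  0.10350562 -0.56775515] 14.45
to (tool cm) [-15.82  -7.45  11.45]
inner_grip 0.78 [0.5983 0.1387] -0.8830935251798561
outer_grip 0.92 [ 0.4954 -0.0449] -0.3833833507306889
```

View pics/scene8.png

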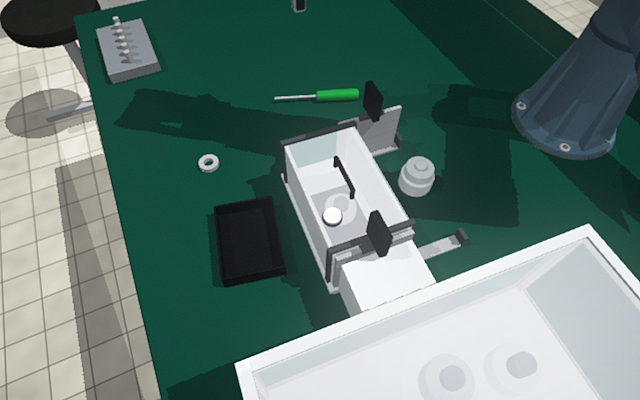

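View pics/top8.png

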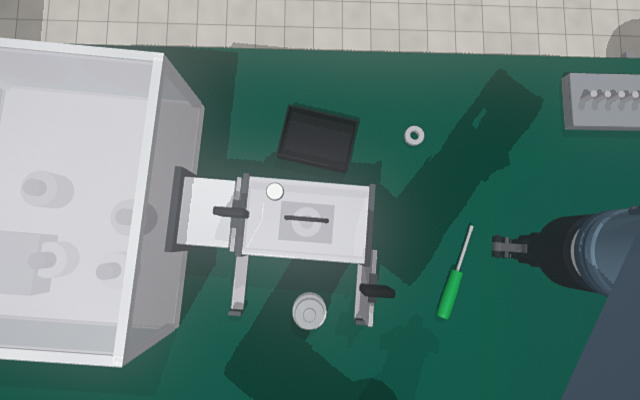

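Run:
```python
from h import *
im,K,R,t=cam('top')
for x in (.598,.589): print('inner',x,proj([x,.139,.155],K,R,t).round(1))
for d in (0,.09,.1,.11): print(d,proj([.579-.997*d,-.112+.077*d,.155],K,R,t).round(1))
g=cv2.cvtColor(im,cv2.COLOR_BGR2GRAY)
for b in [(212,200,250,222),(358,280,398,302)]:
    s=g[b[1]:b[3],b[0]:b[2]]<45
    y,x=np.nonzero(s);print(b,x.min()+b[0],x.max()+b[0],y.min()+b[1],y.max()+b[1],x.mean()+b[0],y.mean()+b[1])
```

```text
inner 0.598 [230.7 211.9]
inner 0.589 [230.6 217.2]
0 [379.4 224.4]
0.09 [375.9 278.1]
0.1 [375.5 284.2]
0.11 [375.1 290.3]Traceback (most recent call last):
  File "<stdin>", line 8, in <module>
    return umr_minimum(a, axis, None, out, keepdims, initial, where)
ValueError: zero-size array to reduction operation minimum which has no identity
```

The top view agrees: the outer paddle is at row ~291 (290.3 expected at 110 mm, 284 at 100 mm) and the inner at row ~212 (211.9 expected when shut). The arm is clear, so I'll hand in.

```bash
python3 -c "
from bench import ctrl
print(ctrl.hand_in())"
```

```text
the job is handed in; nothing more can be done
None
```

I handed the job in at about 14.5 s with the outer door fully open and the inner door shut; no verdict is reported.

**Inner door:** It was about 19 mm ajar. I pushed its paddle shut with closed fingers. It then stopped and the spring gave, with the force rising about 1.5 N/mm to about 7 N (roughly 4.5 mm of give), and I held it there.

**Outer door:** Next I pulled its paddle from behind until it met its far stop. The TCP was at x 0.4875, which matches 110 mm of travel, and the force jumped to 17 N there. I then backed off and moved the arm clear.

**Last checks:**
- **Outer paddle:** at top-view row ~291, against 290.3 expected at 110 mm.
- **Inner paddle:** fitted at x = 0.598 and at top-view row ~212, which is the shut position.
- **Contact:** the wrist force was at its noise level.

**Checks that failed or disagreed:**
- **Paddle fit:** the automatic fit of the open outer paddle in the scene camera was poor (overlap of about 0.38), probably because the trace included the door plate. I discarded it.
- **Pixel measurement:** the final dark-pixel measurement found no pixels and stopped with an error. The paddle rows above were therefore read by eye against projected positions.

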